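Serve three sweets from the paddle dispenser

TASK

A guest at the tasting stall has asked for three sweets. Stand the clay cup from the cork coaster upright under the dispenser's spout, turn the paddle knob exactly three clicks (three quarter turns) clockwise seen from the front so that three sweets drop into the cup, then set the cup with its sweets back upright on the coaster. Do not tip the cup or spill a sweet, and leave the jars and the other cup where they stand.

Things in the scene. Friction and masses are not known exactly. Their poses are not given: they have to be found in the camera images.
- dispenser: Sweet dispenser, fixed; origin on the table under the middle of its wheel housing. x: level, from its front (knob side) to its back; y: to its left seen from the front; z up. Red foot 22 mm high, x -70..40, y -35..77 mm. Disc-shaped housing 90 mm across, 38 mm deep, axle 188 mm up; above it a clear 29 mm square sweet tube to 360 mm. A steel chute runs from below the housing to -y.
- spout (a point): Centre of the open mouth of the dispenser's turned-down steel spout, 90 mm above the table, 94.5 mm in -y of the dispenser's origin; same axes. Sweets drop straight down out of it. Mouth 23 x 30 mm (x, y); the boxed spout reaches 46 mm above the mouth and 18 mm beyond it in -y.
- knob_hub (a point): Centre of the black paddle knob, on its level axle 188 mm above the table, 52 mm in front of the middle of the housing. The paddle is one flat blade, 9 mm thick, 20 mm wide, reaching 52 mm from the axle; at the start it stands straight up. This frame turns with the knob about its x axis (the axle, pointing to the back of the machine); its z points along the blade.
- knob_grip (a point): Middle of the red finger grip near the end of the paddle: a level bar 14 mm thick, 41 mm long, parallel to the axle, standing out to the front; its middle is 26.5 mm in front of the blade's middle and 33 mm from the axle (straight above it at the start). It spins freely on its pin, so a hand holding it can keep its own direction while it goes round the axle. This frame's x stays parallel to the axle.
- knob (a joint): Knob angle, rad: 0 at the start, growing clockwise seen from the front (from the top to the machine's right, -y, and down), the serving direction. It rests in a click every 1.571 (quarter turn); up to 0.22 N m is needed to reach half way (0.785), then it swings on to the next click by itself. Each click in the serving direction, from the first on, drops one sweet down the chute.
- cup_bowl (a point): Middle of the bowl of the brown clay cup that stands on the coaster (of two clay cups, that one), on the bowl's axis, 35 mm above its foot. The bowl is 68 mm across outside, about 50 mm inside, its rim 63 mm and its inner floor 7 mm above the foot; the foot is 50 mm across. z is up through the cup; the handle points along this frame's -y. The cup weighs about 0.2 kg.
- cup_handle (a point): Grasp point on the cup's loop handle, 52 mm from the bowl's axis and 50 mm above the foot. The handle is an upright loop, 14 to 18 mm thick along the cup's x, reaching out to 65 mm from the bowl's axis and up to 77 mm above the foot. Same axes as the bowl; the handle points along -y.
- coaster: Round cork coaster fixed on the table, 104 mm across, 5 mm thick; origin at the centre of its underside.
- spare_cup: Another brown clay cup, at the left front; bystander. Origin at its underside; 78 mm high, 100 mm long with its handle.
- blue_jar: Glass jar with a blue lid, 60 mm across, 120 mm high, at the right rear; bystander. Origin at the centre of its underside.
- spice_jar: Small spice jar with a black cap, 41 mm across, 105 mm high, in front of the dispenser to the left; bystander. Origin at the centre of its underside.
- sweet1_center (a point): Centre of sweet 1 (hard round sweet, 20 mm across, red), the first that the dispenser gives; it starts in the wheel. Three more wait above the fourth.
- sweet2_center (a point): Centre of sweet 2 (hard round sweet, 20 mm across, yellow), the second that the dispenser gives; it starts in the wheel. Three more wait above the fourth.
- sweet3_center (a point): Centre of sweet 3 (hard round sweet, 20 mm across, green), the third that the dispenser gives; it starts in the clear tube. Three more wait above the fourth.
- sweet4_center (a point): Centre of sweet 4 (hard round sweet, 20 mm across, orange), the fourth that the dispenser gives; it starts in the clear tube. Three more wait above the fourth.
- cup: The same clay cup as cup_bowl; the origin lies at the level of its foot, 16 mm from the bowl's axis towards the handle.

How it is judged:
By the outcome, as a careful person would: the job done as asked, in the order asked, and still so for the second after the job is handed in, with the robot touching nothing.
It also fails if it takes over 72 s, if anything falls off the work surface, if the arm or the gripper's body presses on something with over 40 N, if the wrist force passes 120 N, or if a joint passes its speed limit or range.

ROBOT

A 6-joint arm with a two-finger parallel gripper is mounted at the origin on the work surface; the furniture and walls round the work are solid. World frame = base frame: x ahead of the robot, y to its left, z up, the work surface at z = 0. Lengths are in m, angles in rad, forces in N, time in s.
With the tool pointing down it reaches from about 0.275 to 1 m from the base axis. Payload 8.4 kg.
Tool frame: the origin (TCP) lies on the centre line of the jaws, within the pads' length; the fingertips stand 17 mm ahead of it and the grasp point (between the pads) lies 2 mm behind it (bot.tcp_to_tips is the z of the fingertips in the tool frame, in m); z points along the fingers, y is the line along which they close (so a half turn about z gives the same grasp; the last joint's range is limited). The gripper opens to 85 mm and grips with 20 to 120 N. Pads are 22 mm wide; open, the fingers measure 114 mm over their backs; the gripper's body (76 mm by 85 mm) begins 54 mm behind the grasp point. The pads swing forward as they close: fully open they stand 13 mm farther back than shut.
Start: joints at [1.281, 0.353, 1.633, -0, 1.155, -0.002], TCP at [0.177, 0.599, 0.248] pointing down, gripper open.
Joint ranges: [-2.63, 2.63], [-0.92, 2.1], [0.06, 2.66], [-1.3, 4.44], [0, 2.69], [-3.02, 3.02]. Speed limits (rad/s): [2.22, 2.22, 2.79, 3.14, 3.14, 3.14].

INTERFACE

Orientations are given as a unit quaternion [x, y, z, w].
In Python, from workcell import bot, hand, kinematics, get_obs, vision, hand_in gives the robot as it stands. The module is installed in compiled form; this text tells all that it offers. Calls block until the motion is done:
- bot.reach(position, orientation): joint-space move of the TCP to a pose.
- bot.servo_line(position, ori=None, velocity=0.15): straight line of the TCP; ori=None keeps the orientation; velocity is the mean speed in m/s.
- bot.goto_joints(angles): joint-space move.
- hand.move_gripper(opening, strength=None): finger opening in m; strength is the grip in N (None keeps the last); returns when the fingers have stopped.
- bot.dwell(seconds).
- kinematics.solve_ik(position, orientation): joint angles nearest the present ones, or None.
- get_obs(): the state.
- vision.read_camera(name): name is "scene" or "top" or "wrist"; returns a dict with "frame" (400x640x3 uint8, red, green, blue), "intrinsics" (3x3 intrinsics, pixels), "view" (4x4, takes a point from world to camera coordinates). Camera axes: x right, y down, z forward; pixel columns grow to the right and rows downward; lengths in m; the calibration is good to about 2 mm. A picture is of the moment at which its call begins. There is no depth.
A pose or a line that the arm cannot do raises bot.IKError and nothing moves.
- hand_in(): hands the job in; it is judged then, once.
The state is a dict: "time_s": time; "joint_pos": joint angles; "joint_vel": joint speeds; "joint_efforts": joint torques, N m; "position": TCP position; "orientation": TCP orientation; "wrist_force": force on the tool from outside, world axes, zero at the start; "ft_torque": the same for the moment, N m; "gripper_width": finger opening in m; "grip_force": force on a finger pad.
Only numpy, scipy, OpenCV 4.12 (cv2) and the standard library are available. Lean on these libraries where they do the work, as an engineer would, in place of code of your own. Each camera call takes 0.05 s, during which the arm holds its last target. There are 200 camera calls.

## Working session

There is one attempt and no reset: what is moved stays moved. The work goes in short steps, each a Python script; the robot and the scene stay as the last script left them, time stands still between calls to the robot, and variables do not carry over. Pictures are saved under pics/ and viewed, at most 10 in all, crops included, and the job is handed in when it is done.

```bash
mkdir -p pics; python3 - <<'E'
from workcell import bot,hand,vision,get_obs
import cv2,numpy as np
for n in("scene","top"):
    c=vision.read_camera(n); cv2.imwrite(f"pics/{n}0.png",c["frame"][:,:,::-1]); np.savez(f"pics/{n}0.npz",**c)
    V=c["view"]; print(n,c["intrinsics"].tolist(),np.round(-V[:3,:3].T@V[:3,3],3),np.round(V[:3,:3],3).tolist())
o=get_obs();print(o["time_s"],o["orientation"],bot.tcp_to_tips)
E
```

```text
scene [[402.8148811691668, 0.0, 324.0188299361675], [0.0, 402.8148811691668, 193.01714579983735], [0.0, 0.0, 1.0]] [ 0.028 -0.634  0.804] [[0.834, -0.552, 0.007], [-0.348, -0.537, -0.768], [0.428, 0.638, -0.64]]
top [[386.8108157301756, 0.0, 318.1678592114172], [0.0, 386.8108157301756, 198.80932667575928], [0.0, 0.0, 1.0]] [0.349 0.041 1.13 ] [[-0.025, -1.0, 0.003], [-0.993, 0.025, -0.112], [0.112, -0.006, -0.994]]
0.1 [ 1.43415420e-01  9.89662358e-01 -6.51505231e-04 -1.02578419e-04] 0.017
```

View pics/scene0.png

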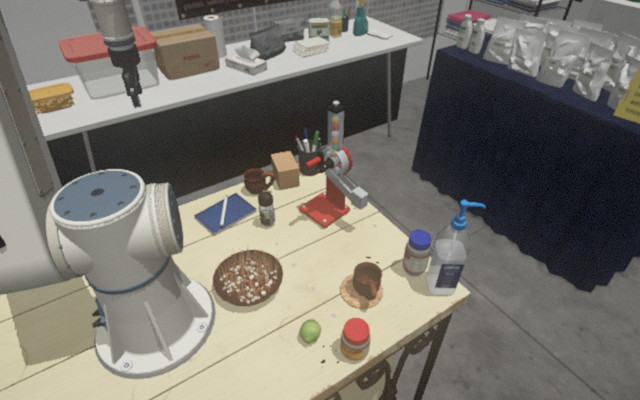

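View pics/top0.png

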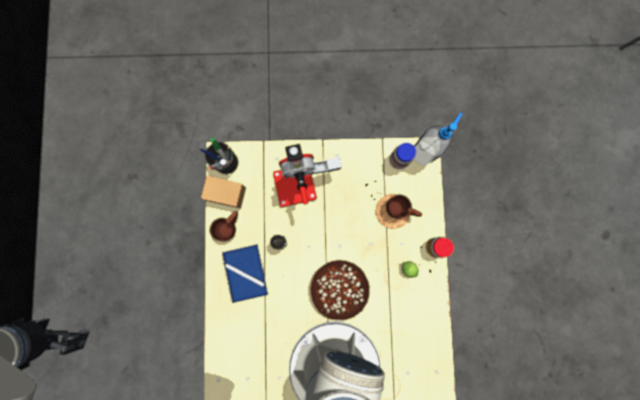

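The top view shows the dispenser around (295,180), with its foot in red and its chute mouth near (335,163). The cup is on the coaster at (395,209) with its handle to the right at (418,212). The spice jar is at (278,242), the blue jar at (404,154) and the spare cup at (223,229).

```bash
cat > h.py <<'E'
import numpy as np,cv2
def ray(c,uv):
    V=c["view"];R=V[:3,:3];o=-R.T@V[:3,3]
    d=R.T@np.linalg.inv(c["intrinsics"])@np.array([uv[0],uv[1],1.]);return o,d/np.linalg.norm(d)
def plane(c,uv,z):
    o,d=ray(c,uv);return o+d*(z-o[2])/d[2]
def tri(c1,u1,c2,u2):
    A=[];b=[]
    for c,u in((c1,u1),(c2,u2)):
        o,d=ray(c,u);P=np.eye(3)-np.outer(d,d);A.append(P);b.append(P@o)
    return np.linalg.solve(sum(A),sum(b))
def proj(c,p):
    q=c["view"][:3,:3]@np.array(p)+c["view"][:3,3];q=c["intrinsics"]@q;return q[:2]/q[2]
def blobs(m):
    cs,_=cv2.findContours(m.astype(np.uint8),cv2.RETR_EXTERNAL,cv2.CHAIN_APPROX_NONE);return sorted(cs,key=cv2.contourArea,reverse=True)
E
python3 - <<'E'
from h import *
t=dict(np.load("pics/top0.npz"));s=dict(np.load("pics/scene0.npz"))
f=t["frame"];cv2.imwrite("pics/a.png",np.vstack([cv2.resize(f[135:215,265:355,::-1],(720,640)[0:2],interpolation=cv2.INTER_CUBIC)])[:600])
g=s["frame"];a=cv2.resize(f[135:215,260:360,::-1],(400,320),interpolation=2)
b=cv2.resize(f[180:240,370:445,::-1],(400,320),interpolation=2)
c=cv2.resize(g[95:235,290:390,::-1],(400,560),interpolation=2)
L=np.vstack([a,b])[:560]; L=np.vstack([a,cv2.resize(f[180:240,360:460,::-1],(400,240),interpolation=2)])
cv2.imwrite("pics/crop.png",np.hstack([L,c]))
r=f.astype(int);red=(r[:,:,0]>120)&(r[:,:,1]<60)&(r[:,:,2]<60);red[:,:260]=0;red[:,350:]=0
k=blobs(red)[0];print("foot",cv2.minAreaRect(k),[np.round(plane(t,p,.022),3)[:2] for p in cv2.boxPoints(cv2.minAreaRect(k))])
hsv=cv2.cvtColor(f,cv2.COLOR_RGB2HSV)
for p in((383,218),(399,207),(418,212),(300,200)):print(p,f[p[1],p[0]],hsv[p[1],p[0]])
for n,p,z in(("coaster",(394,210),.005),("spice",(278,242),.105),("blue",(404,154),.12),("spare",(223,229),.06)):print(n,plane(t,p,z))
E
```

```text
foot ((294.7399597167969, 188.67999267578125), (29.557065963745117, 36.06244659423828), 81.8698959350586) [array([0.542, 0.159]), array([0.554, 0.055]), array([0.469, 0.045]), array([0.456, 0.148])]
(383, 218) [175 131  89] [ 15 125 175]
(399, 207) [114  60  47] [  6 150 114]
(418, 212) [140  87  62] [ 10 142 140]
(300, 200) [232  51  44] [  1 207 232]
coaster [ 0.43756739 -0.18586186  0.005     ]
spice [0.35298843 0.14375466 0.105     ]
blue [ 0.57737039 -0.19638695  0.12      ]
spare [0.39262127 0.29930974 0.06      ]
```

View pics/crop.png

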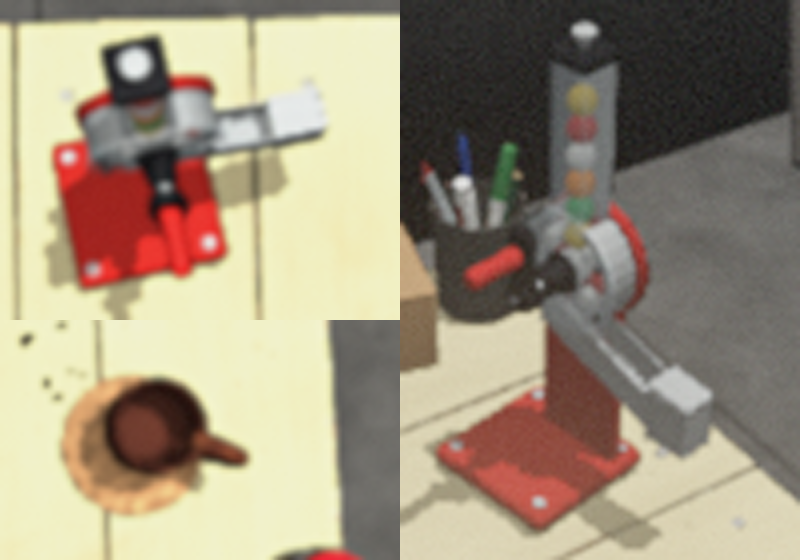

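Crop at 4x. The foot corners are clear in both views, the yaw is about 0.2 rad, and the grip bar points to the front. The cup rim centre is near (398.7,206.7) in the top image and the handle tip near (421,215). I'll fit the dispenser pose from the corners and check IK.

```bash
cat > est.py <<'E'
from h import *
from scipy.optimize import least_squares
t=dict(np.load("pics/top0.npz"));s=dict(np.load("pics/scene0.npz"))
P=[(t,(280,206.75),(-.07,.077,.022)),(t,(316.75,199.25),(-.07,-.035,.022)),(t,(273.75,171.75),(.04,.077,.022)),
(s,(299.5,208.75),(-.07,.077,.022)),(s,(325,227.5),(-.07,-.035,.022)),(s,(349.5,209.5),(.04,-.035,.022)),(s,(324.5,192),(.04,.077,.022)),(t,(333.75,162.5),(0,-.0945,.136))]
def W(q,p):
    c,sn=np.cos(q[2]),np.sin(q[2]);return np.array([q[0]+c*p[0]-sn*p[1],q[1]+sn*p[0]+c*p[1],p[2]])
fun=lambda q:np.concatenate([proj(c,W(q,p))-u for c,u,p in P])
r=least_squares(fun,[.53,.08,.2],loss="soft_l1");D=r.x
if __name__=="__main__":
    print("D",D,np.round(fun(D),1))
    print("spout",W(D,(0,-.0945,.09)),"grip",W(D,(-.0785,0,.221)))
    f=t["frame"];hsv=cv2.cvtColor(f,cv2.COLOR_RGB2HSV).astype(int);sub=np.zeros(f.shape[:2],bool);sub[190:235,370:430]=1
    cup=sub&(hsv[...,2]<150)&(hsv[...,1]>90);k=blobs(cup)[0];print("cup",cv2.boundingRect(k),cv2.minEnclosingCircle(k))
    b=plane(t,(398.75,206.75),.068);h=plane(t,(421.25,215),.065)
    co=plane(t,(393,211.25),.005);d=h-b;print("bowl",b,"handle tip",h,np.linalg.norm(d[:2]),np.degrees(np.arctan2(d[1],d[0])),"coaster",co)
    g=s["frame"];cv2.imwrite("pics/cups.png",cv2.resize(g[250:315,330:395,::-1],(585,585),interpolation=2))
E
python3 est.py
```

```text
D [0.53564072 0.07812653 0.19897705] [ 1.8  0.7  3.  -0.4  0.  -1.1 -2.7 -2.6 -1.1 -2.2  1.1 -2.7 -1.  -2.6
  2.6  0.4]
spout [ 0.55432022 -0.01450892  0.09      ] grip [0.45868958 0.0626097  0.221     ]
cup (381, 195, 41, 27) ((400.95001220703125, 212.5), 20.10611915588379)
bowl [ 0.44127587 -0.18667651  0.068     ] handle tip [ 0.41713768 -0.24831464  0.065     ] 0.06619600418771658 -111.38587376949032 coaster [ 0.43398593 -0.18277019  0.005     ]
```

View pics/cups.png

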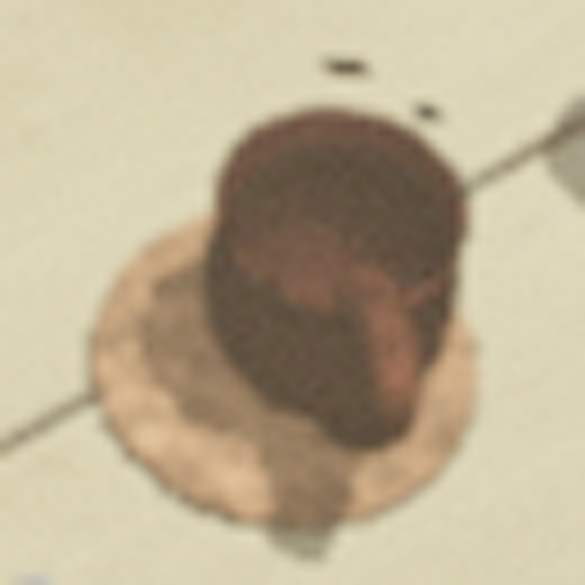

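Scene crop: the cup stands roughly centred on the coaster, with its handle towards the camera (loop end near (375,430) in the crop, rim ellipse around (340,200)). Next I'll check which grasp and place directions are reachable, then take a closer wrist-camera look.

```bash
cat >> h.py <<'E'
from scipy.spatial.transform import Rotation as Ro
def ori(adeg,tilt,flip=1):
    a=np.radians(adeg);th=np.radians(tilt)
    z=np.array([np.sin(th)*np.cos(a),np.sin(th)*np.sin(a),-np.cos(th)]);y=flip*np.array([-np.sin(a),np.cos(a),0])
    return Ro.from_matrix(np.c_[np.cross(y,z),y,z]).as_quat(),z
E
python3 - <<'E'
from h import *
from workcell import *
def t(n,p,a,tilt):
    for f in(1,-1):
        q,z=ori(a,tilt,f);j=kinematics.solve_ik(list(p),list(q));print(n,a,tilt,f,None if j is None else np.round(j,2))
for tl in(30,45,60):
    t("cup",(.42,-.235,.055),69,tl);t("cuphi",(.42,-.235,.2),69,tl)
    for a in(69,40,11): t("spout",np.array((.554,-.0145,.05))-.054*np.array([np.cos(np.radians(a)),np.sin(np.radians(a)),0]),a,tl)
for tl in(0,20,35):
    for z in(.221,.155):t("knob",(.4525,.0615,z),11.4,tl)
t("look",(.38,-.19,.33),0,0);t("look2",(.45,.0,.33),0,0)
E
```

```text
cup 69 30 1 [-0.82  0.55  1.99  0.59  0.94  2.25]
cup 69 30 -1 [-0.82  0.55  1.99  0.59  0.94 -0.89]
cuphi 69 30 1 [-0.82  0.32  1.92  0.5   1.2   2.43]
cuphi 69 30 -1 [-0.82  0.32  1.92  0.5   1.2  -0.71]
spout 69 30 1 [-0.43  0.56  2.    0.78  0.79  2.46]
spout 69 30 -1 [-0.43  0.56  2.    0.78  0.79 -0.68]
spout 40 30 1 [-0.38  0.46  2.23  1.21  0.49  2.53]
spout 40 30 -1 [-0.38  0.46  2.23  1.21  0.49 -0.61]
spout 11 30 1 [-0.17  0.41  2.37  2.22  0.22  2.17]
spout 11 30 -1 [-0.17  0.41  2.37  2.22  0.22 -0.97]
cup 69 45 1 [-0.93  0.67  1.92  0.71  1.15  2.07]
cup 69 45 -1 [-0.93  0.67  1.92  0.71  1.15 -1.07]
cuphi 69 45 1 [-0.93  0.44  1.88  0.66  1.37  2.26]
cuphi 69 45 -1 [-0.93  0.44  1.88  0.66  1.37 -0.88]
spout 69 45 1 [-0.56  0.66  1.99  0.99  0.98  2.17]
spout 69 45 -1 [-0.56  0.66  1.99  0.99  0.98 -0.97]
spout 40 45 1 [-0.53  0.57  2.29  1.61  0.73  1.98]
spout 40 45 -1 [-0.53  0.57  2.29  1.61  0.73 -1.17]
spout 11 45 1 [-0.25  0.55  2.5   2.66  0.71  1.63]
spout 11 45 -1 [-0.25  0.55  2.5   2.66  0.71 -1.51]
cup 69 60 1 [-1.    0.82  1.84  0.79  1.37  1.96]
cup 69 6
[... 561 characters left out ...]
 1.5 ]
knob 11.4 0 1 [ 0.13  0.22  2.07 -0.    0.86 -1.64]
knob 11.4 0 -1 [ 0.13  0.22  2.07 -0.    0.86  1.5 ]
knob 11.4 20 1 [ 0.11 -0.04  2.23  0.05  0.6  -1.7 ]
knob 11.4 20 -1 [ 0.11 -0.04  2.23  0.05  0.6   1.44]
knob 11.4 20 1 [ 0.11  0.08  2.3   0.08  0.41 -1.72]
knob 11.4 20 -1 [0.11 0.08 2.3  0.08 0.41 1.42]
knob 11.4 35 1 [ 0.09 -0.11  2.4   0.27  0.25 -1.92]
knob 11.4 35 -1 [ 0.09 -0.11  2.4   0.27  0.25  1.22]
knob 11.4 35 1 None
knob 11.4 35 -1 [ 0.09  0.06  2.47  1.57  0.07 -0.09]
look 0 0 1 [-0.47 -0.05  1.93 -0.    1.26 -2.04]
look 0 0 -1 [-0.47 -0.05  1.93 -0.    1.26  1.1 ]
look2 0 0 1 [-0.   -0.01  1.89 -0.    1.26 -1.57]
look2 0 0 -1 [-0.   -0.01  1.89 -0.    1.26  1.57]
```

```bash
python3 - <<'E'
from h import *
from workcell import *
j0=np.array(get_obs()["joint_pos"])
q,_=ori(0,0,-1)
jl=np.array(kinematics.solve_ik([.34,0,.38],list(q)));print(np.round(jl,2))
a=jl.copy();a[0]=j0[0];a[5]=0;bot.goto_joints(list(a))
def snap(n):
    c=vision.read_camera("wrist");cv2.imwrite(f"pics/{n}.png",c["frame"][:,:,::-1]);np.savez(f"pics/{n}.npz",**c)
    V=c["view"];print(n,np.round(-V[:3,:3].T@V[:3,3],3),np.round(V[:3,:3],2).tolist(),c["intrinsics"][0,0]);return c["frame"]
bot.goto_joints(list(jl));A=snap("w1")
q,_=ori(0,0,-1);bot.reach([.38,-.19,.33],list(q));B=snap("w2")
cv2.imwrite("pics/w12.png",cv2.resize(np.vstack([A,B])[:,:,::-1],(480,600),interpolation=cv2.INTER_AREA))
print(get_obs()["time_s"])
E
```

```text
[-0.   -0.25  1.98 -0.    1.4   1.57]
w1 [ 0.407 -0.     0.505] [[0.0, -1.0, -0.0], [-0.96, -0.0, 0.27], [-0.27, -0.0, -0.96]] 316.8828690712727
w2 [ 0.447 -0.19   0.455] [[-0.0, -1.0, -0.0], [-0.96, 0.0, 0.27], [-0.27, 0.0, -0.96]] 316.8828690712727
3.8167
```

View pics/w12.png

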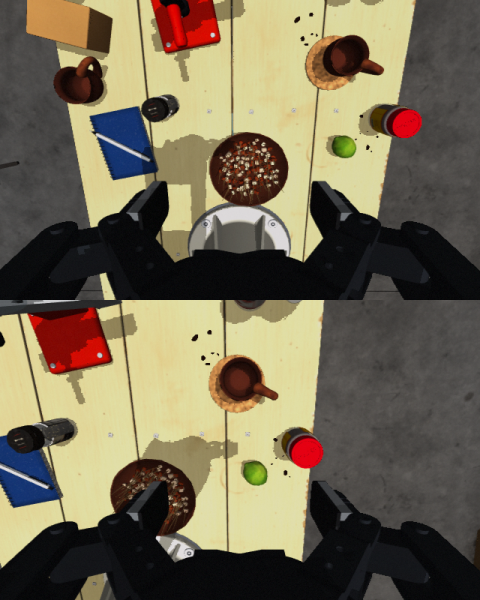

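The wrist views show the cup at (242,380) in the stacked image, on its coaster, and the front corners of the foot at (40,373) and (110,360). I'll zoom both for accurate numbers.

```bash
python3 - <<'E'
from h import *
w=np.load("pics/w2.npz")["frame"];v=np.load("pics/w1.npz")["frame"]
z=lambda f,x,y,s,k:cv2.resize(f[y:y+s[1],x:x+s[0],::-1],(s[0]*k,s[1]*k),interpolation=2)
cv2.imwrite("pics/z.png",np.hstack([z(w,270,60,(110,100),4),np.vstack([z(w,30,5,(120,110),3)[:300,:],z(v,190,0,(120,100),3)[:300]])[:,:]])[:600] if 0 else np.hstack([np.vstack([z(w,270,60,(110,100),4),np.zeros((200,440,3),np.uint8)]),np.vstack([z(w,35,0,(120,100),3),z(v,190,0,(120,100),3)])]))
E
```

```text
(no output)
```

View pics/z.png

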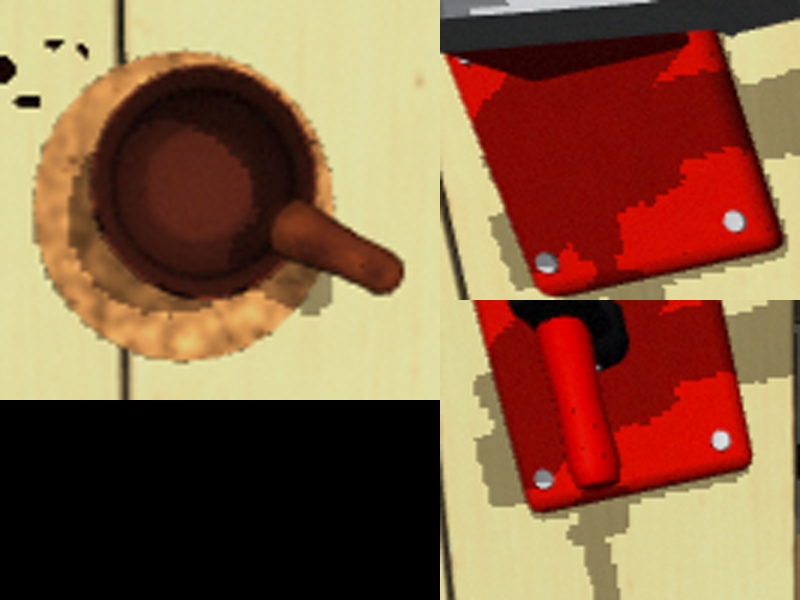

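Zoomed pixels: rim centre at (321,105.5), handle end at (368,128), coaster centre at (315.8,111.3) in w2. In w1 the foot corners are at (220,70.7) and (293.3,55), and the grip bar's front end is near (243,58).

```bash
cat > fit2.py <<'E'
from est import *
w1=dict(np.load("pics/w1.npz"));w2=dict(np.load("pics/w2.npz"))
Q=[(w1,(220,70.7),(-.07,.077,.022)),(w1,(293.3,55),(-.07,-.035,.022)),(w2,(66.5,98),(-.07,.077,.022)),(w1,(243.5,58.5),(-.097,0,.221)),(w1,(230,6.7),(-.058,0,.221))]
f2=lambda q:np.concatenate([proj(c,W(q,p))-u for c,u,p in Q]+[(proj(c,W(q,p))-u)*.7 for c,u,p in P])
D=least_squares(f2,[.53,.08,.2],loss="soft_l1").x
B=plane(w2,(321,105.5),.068);H=plane(w2,(368,128),.075);C=plane(w2,(315.75,111.25),.005)
if __name__=="__main__":
    print(D,np.round(f2(D),1));print("top-only",least_squares(lambda q:np.concatenate([proj(c,W(q,p))-u for c,u,p in Q]),D).x)
    d=H-B;print("bowl",B,"hand",H,np.linalg.norm(d[:2]),np.degrees(np.arctan2(d[1],d[0])),"coaster",C)
    print("spout",W(D,(0,-.0945,.09)),"grip",W(D,(-.0785,0,.221)))
    print("bar end tri",tri(w1,(243.5,58.5),t,(305.3,202.3)),W(D,(-.099,0,.221)))
E
python3 fit2.py
```

```text
[0.53941687 0.08170861 0.19989659] [-1.6 -0.7  1.6 -1.8 -1.6  0.9  0.1  0.4  0.9  0.8  0.4 -0.4  1.2 -1.2
 -0.9 -1.6 -1.5 -2.6 -0.5 -2.4  1.  -2.7 -0.4 -2.5  0.8 -0.7]
top-only [0.53947263 0.08197008 0.20323007]
bowl [ 0.4469577  -0.19235689  0.068     ] hand [ 0.42136115 -0.24770391  0.075     ] 0.060979304182817766 -114.81931028399427 coaster [ 0.4392728  -0.18554191  0.005     ]
spout [ 0.55818154 -0.01090963  0.09      ] grip [0.46248003 0.06612102 0.221     ]
bar end tri [0.44671664 0.06689148 0.20134963] [0.44238824 0.06205038 0.221     ]
```

```bash
python3 - <<'E'
from fit2 import *
for c,n,roi in((t,"t",(425,230,465,262)),(w1,"w1",(480,120,580,200)),(w2,"w2",(365,165,445,230))):
    f=c["frame"].astype(int);m=(f[...,0]>150)&(f[...,1]<70)&(f[...,2]<80);k=np.zeros_like(m);x0,y0,x1,y1=roi;k[y0:y1,x0:x1]=m[y0:y1,x0:x1]
    b=blobs(k)[0];(u,v),r=cv2.minEnclosingCircle(b);print(n,u,v,r);globals()["J"+n]=(u,v)
print(tri(w1,Jw1,t,Jt),tri(w1,Jw1,w2,Jw2))
E
```

```text
t 443.0 246.76470947265625 9.634413719177246
w1 542.7105102539062 165.2894744873047 20.405458450317383
w2 409.1875 204.1875 21.43769073486328
[ 0.33030235 -0.29435529  0.09326529] [ 0.3302138  -0.30029443  0.0854316 ]
```

```bash
cat > pose.py <<'E'
from fit2 import *
TL=24;HD=65.5
u=np.array([np.cos(np.radians(HD)),np.sin(np.radians(HD)),0]);q,zt=ori(HD,TL,-1);q=list(q)
def tcp(bowl,foot): # TCP holding cup whose bowl axis is at bowl, foot height foot
    return np.array([bowl[0],bowl[1],0])-.057*u+[0,0,foot+.053]+.002*zt
bowl0=np.array([.446,-.191])
E
python3 - <<'E'
from pose import *
from workcell import *
g=tcp(bowl0,.005)
bot.reach(list(g-.15*zt),q);hand.move_gripper(.05)
bot.servo_line(list(g-.05*zt),velocity=.15)
c=vision.read_camera("wrist");np.savez("pics/w3.npz",**c)
cv2.imwrite("pics/w3.png",c["frame"][:,:,::-1]);o=get_obs();print(o["time_s"],o["position"],g,o["wrist_force"])
E
```

```text
6.6833 [ 0.41469249 -0.26139395  0.10259392] [ 0.42269983 -0.24212756  0.05617291] [-0.01998516 -0.15224188 -0.28367914]
```

View pics/w3.png

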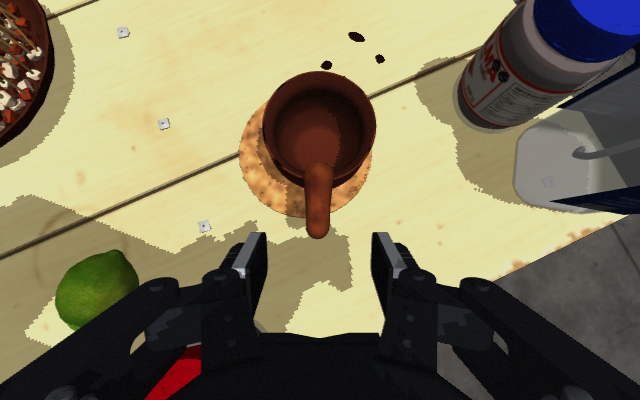

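The handle (317,235) lies midway between the jaws (265 and 373) and points straight at the gripper, so the grasp is aligned. I'll check the distance from the rim centre (320,127), then grasp, lift, carry and place.

```bash
python3 - <<'E'
from pose import *
from workcell import *
w3=dict(np.load("pics/w3.npz"));b=plane(w3,(320,127),.068);print("bowl",b)
d=b[:2]-bowl0; d=d if np.linalg.norm(d)<.008 else d*0
g=tcp(bowl0+d,.005);np.save("bowl.npy",bowl0+d)
bot.servo_line(list(g),velocity=.08);print(get_obs()["wrist_force"])
hand.move_gripper(0,strength=50)
o=get_obs();print(o["time_s"],o["gripper_width"],o["grip_force"],o["wrist_force"])
bot.servo_line(list(g+[0,0,.04]),velocity=.08)
o=get_obs();print(o["time_s"],o["gripper_width"],o["wrist_force"])
c=vision.read_camera("wrist");np.savez("pics/w4.npz",**c)
cv2.imwrite("pics/w4.png",c["frame"][:,:,::-1])
E
```

```text
bowl [ 0.44661612 -0.19387747  0.068     ]
[-0.3280168  -0.13294804  0.54019785]
7.8667 0.012867832273196931 48.61706024967134 [-2.04029462 -2.67966779  5.04312583]
8.5167 0.012975104499382047 [ 0.31344414 -0.72972542 -1.60673764]
```

View pics/w4.png

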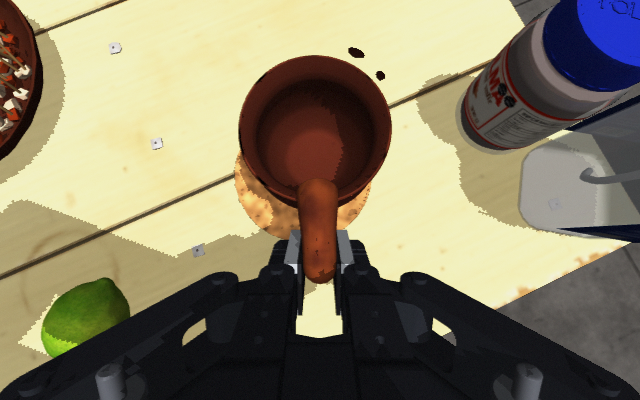

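The cup is held, level and lifted clear of the coaster, with the rim centre at about (315,130). I'll carry it in low along the handle axis so that the bowl goes under the spout first.

```bash
python3 - <<'E'
from pose import *
from workcell import *
b0=np.load("bowl.npy");w4=dict(np.load("pics/w4.npz"));print("rim",plane(w4,(315,131),.108),b0)
sp=W(D,(0,-.0945,.09))[:2];print(sp)
m=b0+.45*(sp-b0)
bot.servo_line(list(tcp(m,.03)),velocity=.12)
bot.servo_line(list(tcp(b0+.6*(sp-b0),.012)),velocity=.12)
bot.servo_line(list(tcp(sp,.012)),velocity=.1)
o=get_obs();print(o["time_s"],o["wrist_force"])
for h in(.006,.004,.002,.0005,-.001):
    bot.servo_line(list(tcp(sp,h)),velocity=.03);f=get_obs()["wrist_force"];print(h,f)
    if f[2]>2: break
for n in("top","scene","wrist"):
    c=vision.read_camera(n);np.savez(f"pics/{n}5.npz",**c);globals()[n]=c["frame"]
z=lambda f,x,y,s,k:cv2.resize(f[y:y+s[1],x:x+s[0],::-1],(s[0]*k,s[1]*k),interpolation=2)
cv2.imwrite("pics/p5.png",np.hstack([z(scene,310,130,(80,110),5)[:400],cv2.resize(wrist[:,120:520,::-1],(400,400))]))
E
```

```text
rim [ 0.44548184 -0.19390928  0.108     ] [ 0.44661612 -0.19387747]
[ 0.55818154 -0.01090963]
11.0 [ 0.06423099 -0.15974316 -1.84197121]
0.006 [-0.03442179 -1.31311212 -1.88069839]
0.004 [ 0.90244519 -0.45415241 -1.7114868 ]
0.002 [-1.5902067  -0.08924876 -1.6099885 ]
0.0005 [-1.19567646  0.82386604  0.40014468]
-0.001 [-3.3189345  -3.70062383 10.63893864]
```

View pics/p5.png

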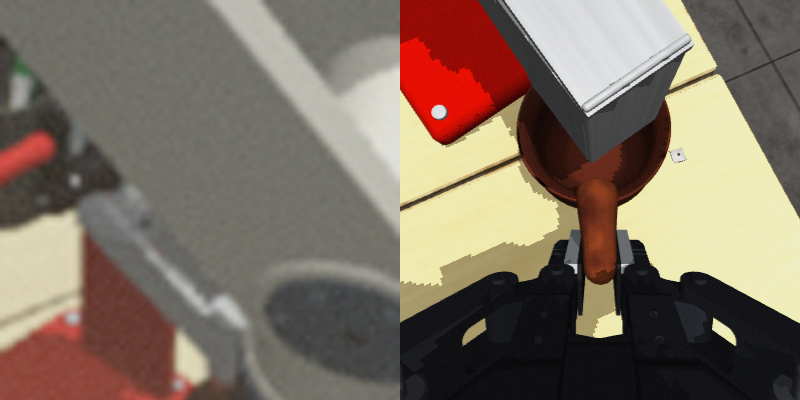

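The cup is standing under the spout. In the wrist view the spout box's nearest lower corner is at full-frame (312,160), its upper corners at (307,112) and (412,40). I'll check the spout position from these.

```bash
python3 - <<'E'
from pose import *
w=dict(np.load("pics/wrist5.npz"))
for p,z in(((312,160),.09),((307,112),.136),((412,40),.136)):
    x=plane(w,p,z);c,s=np.cos(D[2]),np.sin(D[2]);d=x[:2]-D[:2];print(x,"disp frame",c*d[0]+s*d[1],-s*d[0]+c*d[1])
E
```

```text
[ 0.54878264 -0.02877701  0.09      ] disp frame -0.012759634445931057 -0.11014527520252383
[ 0.54768242 -0.03120395  0.136     ] disp frame -0.014319859618148672 -0.11230541227769841
[ 0.57232851 -0.02624792  0.136     ] disp frame 0.010819567874358435 -0.11234200284882406
```

The spout agrees with the fit to within about 2 mm and the cup is centred under it. Now I'll release the cup and move to the knob.

```bash
cat > knob.py <<'E'
from pose import *
YW=np.degrees(D[2]);qk,zk=ori(YW,15,1);qk=list(qk)
ex=np.array([np.cos(D[2]),np.sin(D[2]),0]);ey=np.array([-ex[1],ex[0],0]);ez=np.array([0,0,1.])
hub=W(D,(-.084,0,.188))+.002*zk
def bar(phi,c=np.zeros(3)): return hub+c+.033*(np.cos(phi)*ez-np.sin(phi)*ey)
E
python3 - <<'E'
from knob import *
from workcell import *
sp=W(D,(0,-.0945,.09))[:2];np.save("sp.npy",sp)
bot.servo_line(list(tcp(sp,0)),velocity=.03)
hand.move_gripper(.04);g=tcp(sp,0)
bot.servo_line(list(g-.04*zt),velocity=.08);bot.servo_line(list(g-.13*zt),velocity=.2)
p=np.array(get_obs()["position"]);print(p)
bot.servo_line([.40,-.1,.33],velocity=.3)
bot.reach(list(bar(0)-.12*zk),qk);hand.move_gripper(.045)
o=get_obs();print(o["time_s"],np.round(o["joint_pos"],2))
n="wrist";c=vision.read_camera(n);np.savez("pics/w6.npz",**c)
L=c["frame"][:,100:500,::-1]
s_=vision.read_camera("scene")["frame"][130:230,290:390,::-1]
cv2.imwrite("pics/p6.png",np.hstack([L,cv2.resize(s_,(400,400),interpolation=2)]))
E
```

```text
[ 0.51262254 -0.10984652  0.16922338]
16.65 [ 0.12 -0.19  2.06  0.03  1.01 -1.66]
```

View pics/p6.png

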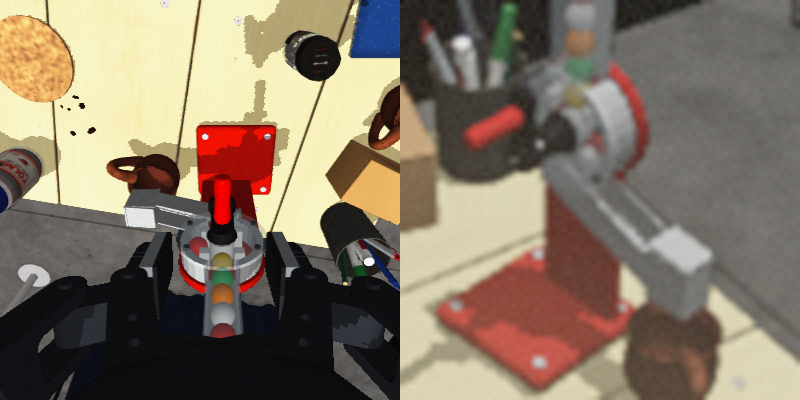

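The bar at (221,200) is midway between the jaws (about 160 and 282), and the cup stands upright under the spout. However, the wrist camera is on the tube side, so I'll turn the hand half a turn before gripping.

```bash
sed -i 's/ori(YW,15,1)/ori(YW,15,-1)/' knob.py; python3 - <<'E'
from knob import *
from workcell import *
bot.servo_line(list(np.array(get_obs()["position"])-.05*ex+[0,0,.02]),velocity=.2)
bot.reach(list(bar(0)-.10*zk),qk)
bot.servo_line(list(bar(0)),velocity=.12);print(get_obs()["time_s"],get_obs()["wrist_force"])
hand.move_gripper(0,strength=35)
o=get_obs();print(o["time_s"],o["gripper_width"],o["grip_force"],o["wrist_force"])
c=np.zeros(3);log=[]
for k in range(1,28):
    ph=np.radians(10*k);bot.servo_line(list(bar(ph,c)),velocity=.06)
    F=np.array(get_obs()["wrist_force"]);rh=np.cos(ph)*ez-np.sin(ph)*ey;fr=F@rh
    log.append((10*k,round(fr,1),round(F@(-np.sin(ph)*ez-np.cos(ph)*ey),1),round(F@ex,1),np.round(1e3*c@ey,1),np.round(1e3*c[2],1)))
    if np.linalg.norm(F)>60: print("STOP");break
    c=c+np.clip(4e-5*fr,-8e-4,8e-4)*rh
    if k%9==0: bot.dwell(.4)
for l in log[::2]+log[-1:]:print(*l)
np.save("c.npy",c);o=get_obs();print(o["time_s"],o["gripper_width"],o["wrist_force"])
E
```

```text
20.8083 [-0.89197545 -0.58605217  0.37895728]
21.1917 0.01292618061075232 34.1444456577301 [-1.6620086   1.38224222  4.01651596]
10 1.7 -4.3 0.0 0.0 0.0
30 -2.9 -4.6 2.9 0.0 0.0
50 -7.5 4.9 5.6 0.2 -0.2
70 -6.3 6.2 5.6 0.7 -0.6
90 -6.9 -0.4 1.4 1.2 -0.7
110 -6.2 -5.4 -1.7 1.7 -0.7
130 -6.1 -1.7 0.2 2.1 -0.5
150 -4.7 6.4 1.5 2.5 -0.1
170 -4.7 3.2 -0.7 2.6 0.2
190 -2.9 -4.5 2.0 2.7 0.6
210 -1.8 -5.5 4.2 2.6 0.8
230 -2.6 4.4 2.2 2.5 1.0
250 -1.7 7.2 1.1 2.3 1.1
270 -0.5 -0.6 3.9 2.2 1.1
270 -0.5 -0.6 3.9 2.2 1.1
29.1417 0.012768953951047718 [4.24658173 0.64843777 0.83519859]
```

The tangential force crossed three detents and the knob now rests at 270°. I'll release it, go back to the cup and draw it out.

```bash
python3 - <<'E'
from knob import *
from workcell import *
c=np.load("c.npy");sp=np.load("sp.npy");b0=np.load("bowl.npy")
hand.move_gripper(.032);e=bar(np.radians(270),c)
bot.servo_line(list(e-.04*zk),velocity=.08);bot.servo_line(list(e-.13*zk-.05*ex),velocity=.25)
print(get_obs()["wrist_force"])
g=tcp(sp,0)
bot.reach([.40,-.1,.33],q);hand.move_gripper(.045)
bot.servo_line(list(g-.13*zt),velocity=.3)
w=vision.read_camera("wrist");np.savez("pics/w7.npz",**w)
bot.servo_line(list(g-.04*zt),velocity=.2);bot.servo_line(list(g),velocity=.08)
print(get_obs()["wrist_force"]);hand.move_gripper(0,strength=50)
o=get_obs();print(o["time_s"],o["gripper_width"],o["wrist_force"])
bot.servo_line(list(tcp(sp,.010)),velocity=.05)
m=b0+.4*(sp-b0)
bot.servo_line(list(tcp(m,.012)),velocity=.1)
bot.servo_line(list(tcp(m,.03)),velocity=.1)
o=get_obs();print(o["time_s"],o["gripper_width"],o["wrist_force"])
w=vision.read_camera("wrist");np.savez("pics/w8.npz",**w)
f=w["frame"];h=cv2.cvtColor(f,cv2.COLOR_RGB2HSV).astype(int)[55:205,235:395]
for n,lo,hi in(("yellow",20,34),("green",38,85),("orange",11,19)):
    bb=[(cv2.contourArea(k),cv2.boundingRect(k)) for k in blobs((h[...,0]>=lo)&(h[...,0]<=hi)&(h[...,1]>130)&(h[...,2]>60))[:2]];print(n,bb)
print("red",[(cv2.contourArea(k),cv2.boundingRect(k)) for k in blobs(((h[...,0]<5)|(h[...,0]>172))&(h[...,1]>175)&(h[...,2]>90))[:3]])
E
```

```text
[ 0.01440463  0.07952703 -0.63158324]
[-0.63623798 -0.15353502 -0.28608532]
35.1417 0.012767831813554282 [-1.47529213 -1.56525092  3.92817046]
37.2583 0.012924244852837018 [-0.33199081  0.60932954 -2.96757066]
yellow [(697.5, (75, 99, 34, 32)), (0.0, (106, 90, 1, 1))]
green [(864.5, (74, 65, 34, 34))]
orange [(0.5, (75, 122, 3, 2)), (0.0, (100, 130, 1, 1))]
red [(884.5, (44, 82, 35, 35)), (0.0, (67, 80, 1, 1)), (0.0, (93, 2, 1, 1))]
```

The cup holds three sweets (red, yellow and green blobs, about 34 px each, no orange). Next I'll set it on the coaster.

```bash
python3 - <<'E'
from pose import *
from workcell import *
T=C[:2]+[.001,-.001];print(T)
bot.servo_line(list(tcp(T,.03)),velocity=.1)
bot.servo_line(list(tcp(T,.012)),velocity=.06)
for h in(.009,.007,.0055,.0045,.0035):
    bot.servo_line(list(tcp(T,h)),velocity=.03);f=get_obs()["wrist_force"];print(h,f)
    if f[2]>2: break
bot.servo_line(list(tcp(T,.005)),velocity=.03)
hand.move_gripper(.04);g=tcp(T,.005)
bot.servo_line(list(g-.04*zt),velocity=.06);bot.servo_line(list(g-.16*zt),velocity=.2);bot.dwell(.3)
w=vision.read_camera("wrist");f=w["frame"];o=get_obs();print(o["time_s"],o["wrist_force"])
def sub(c,p,r):
    u=proj(c,p).astype(int);x0,y0=max(u[0]-r,0),max(u[1]-r,0);return cv2.cvtColor(c["frame"],cv2.COLOR_RGB2HSV).astype(int)[y0:y0+2*r,x0:x0+2*r],x0,y0
h,x0,y0=sub(w,(T[0],T[1],.03),60)
for n,m in(("y",(abs(h[...,0]-27)<8)&(h[...,1]>150)),("g",(abs(h[...,0]-60)<23)&(h[...,1]>130)),("r",((h[...,0]<5)|(h[...,0]>172))&(h[...,1]>175)&(h[...,2]>90))):
    k=blobs(m)[0];(u,v),r=cv2.minEnclosingCircle(k);print(n,cv2.contourArea(k),plane(w,(u+x0,v+y0),.022),r)
h,x0,y0=sub(w,(T[0],T[1],.03),75)
cup=((h[...,0]<11)|(h[...,0]>170))&(h[...,2]<130)&(h[...,1]>100);k=blobs(cup)[0];x,y,ww,hh=cv2.boundingRect(k);print("cup bbox",x+x0,y+y0,ww,hh,"expected rim ctr",proj(w,(T[0],T[1],.068)),"r",w["intrinsics"][0,0]*.034/np.linalg.norm(w["view"][:3,:3]@[T[0],T[1],.068]+w["view"][:3,3]))
E
```

```text
[ 0.4402728  -0.18654191]
0.009 [ 0.38235475 -0.46994827 -1.78958191]
0.007 [-0.80335439  0.20100011 -2.30672933]
0.0055 [ 0.06021037 -1.07493346  0.72766863]
0.0045 [-1.79958126 -3.73012883  8.93028259]
42.2833 [0.37792859 0.05516303 0.63781652]
y 114.0 [ 0.44283981 -0.19506235  0.022     ] 9.013978004455566
g 250.5 [ 0.45089914 -0.17768673  0.022     ] 9.570767402648926
r 240.5 [ 0.43089151 -0.17936454  0.022     ] 9.394247055053711
cup bbox 283 82 73 104 expected rim ctr [318.84224074 117.04780341] r 36.326528552798486
```

The cup is upright on the coaster with three sweets inside, its rim sits where expected, and the robot is clear.

```bash
python3 -c "
from workcell import *
print(hand_in())"
```

```text
the job is handed in; nothing more can be done
None
```

I turned the knob three clicks, and the cup is back upright on its coaster with the red, yellow and green sweets inside; I handed the job in at about 42 s of the 72 s allowed.

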